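Drive the ejector rod home in the mould block

ROBOT

A 6-joint arm with a two-finger parallel gripper is mounted at the origin on a cart in front of the work surface, level with it; the furniture and walls round the work are solid. World frame = base frame: x ahead of the robot, y to its left, z up, the work surface at z = 0. Lengths are in mm, angles in rad, forces in N, time in s.
With the tool pointing down it reaches from about 250 to 775 mm from the base axis. Payload 8.9 kg.
Tool frame: the origin (TCP) lies at the very end of the fingers, on their centre line; the grasp point (between the pads) lies 19 mm behind it; z points along the fingers, y is the line along which they close (so a half turn about z gives the same grasp; the last joint's range is limited). The gripper opens to 85 mm and grips with 20 to 120 N. Pads are 22 mm wide; open, the fingers measure 114 mm over their backs; the gripper's body (76 mm by 85 mm) begins 54 mm behind the grasp point. The pads swing forward as they close: fully open they stand 13 mm farther back than shut.
Start: joints at [-1.432, 0.291, -0.153, 1.127, 0, 1.431], TCP at [143.978, -504.87, 231.305] pointing down, gripper open.
Joint ranges: [-2.52, 2.52], [-0.91, 1.74], [-1.3, 1.37], [-1.96, 2.02], [-1.52, 1.47], [-3.14, 3.14]. Speed limits (rad/s): [2.22, 2.22, 2.79, 3.14, 3.14, 3.14].

INTERFACE

Orientations are given as a unit quaternion [w, x, y, z].
In Python, from plant import arm, fingers, eyes, job gives the robot as it stands. Calls block until the motion is done:
- arm.reach(position, orientation): joint-space move of the TCP to a pose.
- arm.servo_line(position, max_speed=150, rotation=None): straight line of the TCP; rotation=None keeps the orientation; max_speed is the mean speed in mm/s.
- arm.move_joints(angles): joint-space move.
- fingers.grip(opening): finger opening in mm; the grip force is fixed at half the most; returns when the fingers have stopped.
- arm.pause(seconds).
- arm.ik(position, orientation): joint angles nearest the present ones, or None.
- eyes.read_camera(name): name is "scene" or "top" or "wrist"; returns a dict with "color" (480x640x3 uint8, blue, green, red), "fx", "fy", "cx", "cy" (pixels), "cam_to_world" (4x4, takes a point from camera to world coordinates). Camera axes: x right, y down, z forward; pixel columns grow to the right and rows downward; lengths in mm; the calibration is good to about 2 mm. A picture is of the moment at which its call begins. There is no depth.
A pose or a line that the arm cannot do raises arm.Unreachable and nothing moves.
- job.finish_job(): hands the job in; it is judged then, once.
Readings, each from a call of its own:
- arm.current_t(): time.
- arm.current_q(): joint angles.
- arm.current_qvel(): joint speeds.
- arm.current_effort(): joint torques, N m.
- arm.current_ee_pos(): TCP position.
- arm.current_tool_rot(): TCP orientation.
- arm.current_wrist_force(): force on the tool from outside, world axes, zero at the start.
- arm.current_moment(): the same for the moment, N m.
- arm.current_width(): finger opening in mm.
- arm.current_grip_force(): force on a finger pad.
Only numpy, scipy, OpenCV 4.12 (cv2) and the standard library are available. Lean on these libraries where they do the work, as an engineer would, in place of code of your own. Each camera call takes 0.05 s, during which the arm holds its last target. There are 200 camera calls.

TASK

Lift the ejector rod off its rest and slide its tapered end about halfway into the bore of the white mould block. Let go of it, take hold again further back, and push it home until the ejector plate is out of the far side as far as it goes and the rod bears on the stop with a firm 15 to 20 N; then let go and leave the rod in. Never ram or wedge it: keep it in line with the bore. Leave the jar, tin and pot alone.

Things in the scene. Friction and masses are not known exactly. Their poses are not given: they have to be found in the camera images.
- rod: Loose steel ejector rod, about 0.22 kg, 200 mm long. Origin on its axis at mid-length, +x to the tapered end. Shaft 14 mm thick from x = -88 to +96 mm, 9 mm at the tip (x = +100). Head 20 mm thick, x = -100 to -88. Balance point x = -6 mm. Starts level in the rest, axis 50 mm above the table, tip roughly away from the robot. It may roll: use only the direction of its x axis.
- rod_tip (a point): Centre of the rod's tapered tip face, 100 mm along +x from the rod's origin; axes as the rod's. Let go about halfway in, the rod sags in the loose bore by some 0.03 rad, head low: hold it lightly at first and lift it level before pushing on, or it wedges.
- rest: Fixed dark steel base 150 x 60 x 6 mm with two posts at x = -55 and +55 mm (8 mm thick, 34 mm wide, 53 mm high), each with a U-notch 16 mm wide, 10 mm deep, open upward, that carries the rod. Origin centre of underside; x along the rod. Between the posts 100 mm are clear for fingers.
- mould: Fixed white plastic block, 140 mm long (x 0 to 140), 60 mm wide, z 34 to 86 mm, on a steel foot 86 mm wide. Origin on the table right below the bore's mouth; +x is the direction of insertion, roughly away from the robot. The level bore runs through it along x, 60 mm above the table, diameter 15.6 mm, mouth chamfered 2 mm.
- bore_mouth (a point): Centre of the bore's mouth in the block's near face, 60 mm above the table; +x into the bore. The rod's tip meets the ejector's stem, whose set length cannot be seen, anywhere 101 to 124 mm inside, then works against its drag; the rigid stop comes with the tip 121 to 139 mm inside (61 to 79 mm of rod, head included, still stand out) and must be felt.
- ejector (a joint): Slide of the steel ejector (56 x 48 x 8 mm plate at the far end of the mould, with a stem in the bore): 0 = plate in, 0.020 m = plate out against its rigid stop. Starts between 0 and 0.005. Drags with about 6 N (with the rod's own friction up to 13 N) and stays where it is left.
- jar: Bystander: spice jar with red cap, 45 mm wide, 106 mm high; origin centre of underside.
- tin: Bystander: round food tin, 75 mm wide, 58 mm high; origin centre of underside.
- pot: Bystander: small open steel pot, 57 mm wide, 40 mm high; origin centre of underside.

How it is judged:
By the outcome, as a careful person would: the job done as asked, in the order asked, and still so for the second after the job is handed in, with the robot touching nothing.
It also fails if it takes over 64 s, if anything falls off the work surface, if the arm or the gripper's body presses on something with over 40 N, if the wrist force passes 120 N, or if a joint passes its speed limit or range.

## Working session

There is one attempt and no reset: what is moved stays moved. The work goes in short steps, each a Python script; the robot and the scene stay as the last script left them, time stands still between calls to the robot, and variables do not carry over. Pictures are saved under pics/ and viewed, at most 10 in all, crops included, and the job is handed in when it is done.

```bash
ls; mkdir -p pics; python3 - <<'E'
from plant import arm, fingers, eyes, job
import cv2,numpy as np
for n in ["scene","top"]:
    d=eyes.read_camera(n); cv2.imwrite(f"pics/{n}0.png",d["color"]); np.save(f"pics/{n}0.npy",d,allow_pickle=True)
    print(n,d["fx"],d["cx"],d["cy"],np.round(d["cam_to_world"],3).tolist())
print(arm.current_t(),arm.current_tool_rot(),arm.current_width())
E
```

```text
pics
scene 622.5922354271806 323.53322098779927 233.24130540640465 [[0.478, -0.347, 0.807, -379.901], [-0.878, -0.182, 0.442, -844.764], [-0.006, -0.92, -0.392, 502.387], [0.0, 0.0, 0.0, 1.0]]
top 463.57419191895485 317.9690802716872 239.25780371911404 [[0.019, -0.995, 0.1, 399.256], [-0.999, -0.022, -0.025, -341.876], [0.027, -0.099, -0.995, 930.724], [0.0, 0.0, 0.0, 1.0]]
0.1 [-6.04389319e-04  9.90367647e-01  1.38461395e-01  7.09098184e-06] 85.33475812557397
```

View pics/top0.png

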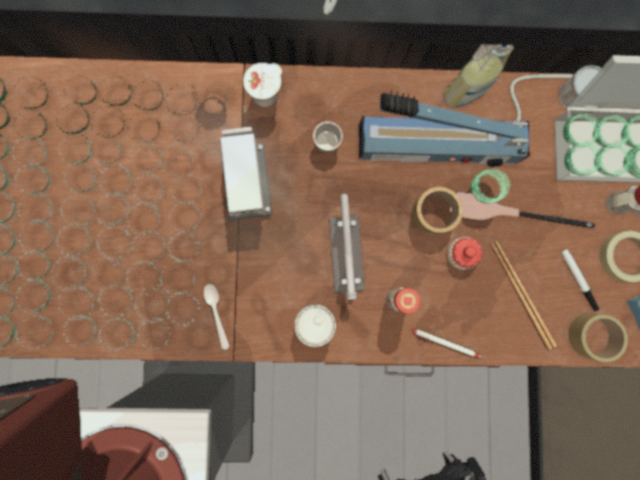

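View pics/scene0.png

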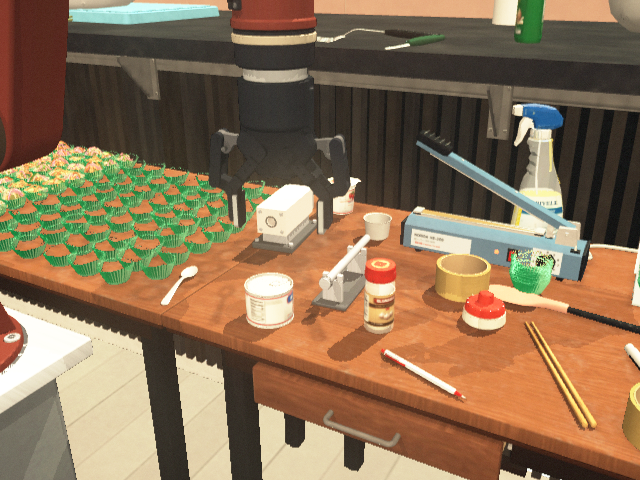

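Top view: the rod runs from its tip near (346,196) to its head near (350,298), and the white mould is around (243,172). The pot is at (327,137), the tin at (316,326) and the jar at (405,300). Next I'll get rough positions and move the wrist camera closer.

```bash
cat > h.py <<'E'
import numpy as np, cv2
from scipy.spatial.transform import Rotation as R
def onplane(d,uv,z):
    T=np.array(d["cam_to_world"]); uv=np.atleast_2d(uv).astype(float)
    r=np.c_[(uv[:,0]-d["cx"])/d["fx"],(uv[:,1]-d["cy"])/d["fy"],np.ones(len(uv))]@T[:3,:3].T
    o=T[:3,3]; return o+r*((z-o[2])/r[:,2])[:,None]
def proj(d,P):
    T=np.linalg.inv(np.array(d["cam_to_world"])); p=np.atleast_2d(P)@T[:3,:3].T+T[:3,3]
    return np.c_[p[:,0]/p[:,2]*d["fx"]+d["cx"],p[:,1]/p[:,2]*d["fy"]+d["cy"]]
def down(yaw):
    # tool z down, tool x at heading yaw, (y = closing line perpendicular)
    x=np.array([np.cos(yaw),np.sin(yaw),0]); z=np.array([0,0,-1.]); y=np.cross(z,x)
    return R.from_matrix(np.c_[x,y,z]).as_quat(scalar_first=True)
E
python3 - <<'E'
import numpy as np
from h import *
d=np.load("pics/top0.npy",allow_pickle=True).item()
for n,uv,z in [("tip",(346,196),50),("head",(350,298),50),("mould corners",[(222,135),(254,131),(265,208),(230,214)],86),("restbase",[(333,220),(360,218),(363,290),(335,292)],6),("pot",(327,137),40),("tin",(316,326),58),("jar",(405,300),106)]:
    print(n,onplane(d,uv,z).round().tolist())
from plant import arm,eyes
print(arm.current_q())
w=eyes.read_camera("wrist"); T=np.array(w["cam_to_world"]); 
from scipy.spatial.transform import Rotation as R
Rt=R.from_quat(arm.current_tool_rot(),scalar_first=True).as_matrix()
print("cam in tool",(Rt.T@(T[:3,3]-arm.current_ee_pos())).round(1),(Rt.T@T[:3,:3]).round(2),w["fx"])
E
```

```text
tip [[573.0, -417.0, 50.0]]
head [[378.0, -427.0, 50.0]]
mould corners [[675.0, -181.0, 86.0], [685.0, -240.0, 86.0], [540.0, -265.0, 86.0], [527.0, -201.0, 86.0]]
restbase [[532.0, -395.0, 6.0], [537.0, -450.0, 6.0], [393.0, -457.0, 6.0], [388.0, -401.0, 6.0]]
pot [[692.0, -379.0, 40.0]]
tin [[325.0, -364.0, 58.0]]
jar [[377.0, -519.0, 106.0]]
[-1.43229829e+00  2.91227224e-01 -1.54043896e-01  1.12673399e+00
  1.36867709e-05  1.43147896e+00]
cam in tool [  79.2    0.4 -143.7] [[ 0.   -0.95 -0.31]
 [ 1.    0.    0.  ]
 [ 0.   -0.31  0.95]] 341.6847923883469
```

```bash
cat > look.py <<'E'
from plant import arm, fingers, eyes
from h import *
def look(name,p,yaw):
    arm.reach(p,down(yaw+np.pi)); arm.pause(.3)
    d=eyes.read_camera("wrist"); cv2.imwrite(f"pics/{name}.png",d["color"]); np.save(f"pics/{name}.npy",d,allow_pickle=True)
    print(name,arm.current_t(),arm.current_ee_pos().round(1) if hasattr(arm.current_ee_pos(),'round') else arm.current_ee_pos(),np.round(arm.current_q(),2),np.round(arm.current_wrist_force(),2))
E
python3 - <<'E'
from look import *
look("wm",[560,-230,180],0.155)
look("wr",[470,-422,150],0.05)
a=np.hstack([cv2.imread("pics/wm.png"),cv2.imread("pics/wr.png")])[:, :]
cv2.imwrite("pics/both.png",cv2.resize(a,(800,300),interpolation=cv2.INTER_AREA))
E
```

```text
wm 2.325 [ 559.8 -230.3  180. ] [-0.51  0.47 -0.02  1.08  0.   -0.67] [-0.03 -0.33  0.32]
wr 3.5417 [ 470.6 -421.3  150.2] [-0.85  0.54  0.02  1.05  0.   -0.9 ] [ 0.24  0.12 -1.12]
```

View pics/wm.png

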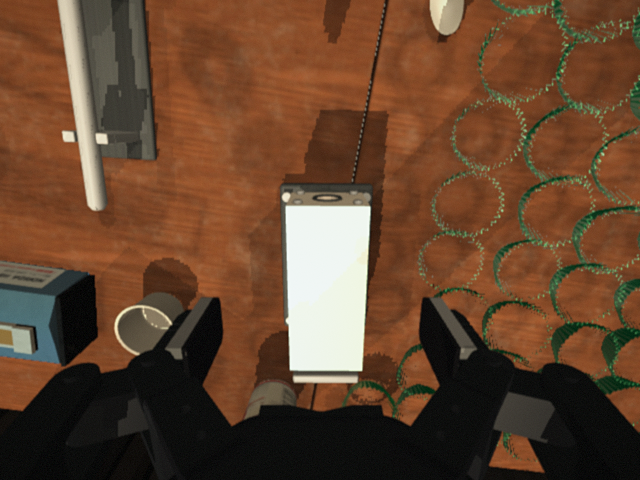

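View pics/wr.png

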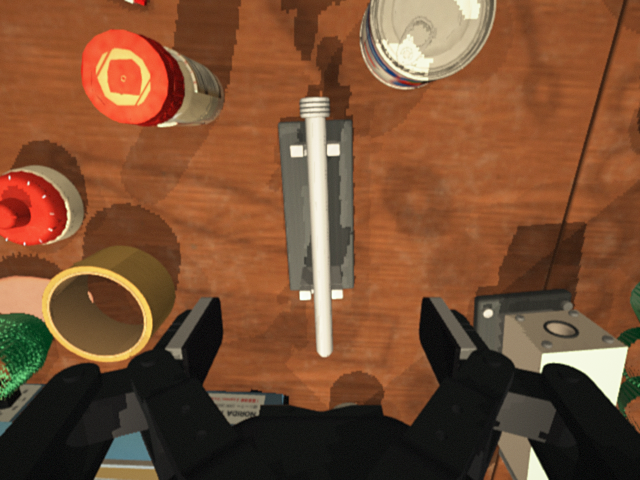

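wm shows the mould top as a white quad, about (286,206) to (363,372), with the bore at (327,198). wr shows the rod from its head at (315,100) to its tip at (325,355), with the bore at (562,329). Next I'll extract precise values.

```bash
cat > meas.py <<'E'
from h import *
m=np.load("pics/wm.npy",allow_pickle=True).item(); r=np.load("pics/wr.npy",allow_pickle=True).item()
# mould top: row-wise edges between rows 215..365
g=m["color"].min(axis=2)
L=[];Rr=[]
for v in range(215,366):
    c=np.where(g[v,270:390]>190)[0]+270
    L.append((c.min()-.5,v)); Rr.append((c.max()+.5,v))
PL,PR=onplane(m,L,86),onplane(m,Rr,86)
def line(P):
    vx,vy,x,y=cv2.fitLine(P[:,:2].astype(np.float32),cv2.DIST_HUBER,0,.01,.01).ravel()
    if vx<0: vx,vy=-vx,-vy
    return np.array([x,y]),np.array([vx,vy]),np.abs((P[:,:2]-[x,y])@[-vy,vx]).mean()
a,da,ea=line(PL); b,db,eb=line(PR)
print("yaws",np.arctan2(da[1],da[0]),np.arctan2(db[1],db[0]),"res",ea,eb)
d=da+db; d/=np.linalg.norm(d); n=np.array([-d[1],d[0]]); print("width",(a-b)@n)
c=(a+b)/2; 
top=[(u,[v for v in range(190,225) if g[v,u]>190]) for u in range(295,362,5)]
print("near-edge rows",[min(v) for u,v in top],"far",[max(v for v in range(300,400) if g[v,u]>190) for u in range(300,355,10)])
e=onplane(m,[(u,min(v)-.5) for u,v in top],86)[:,:2]; s=np.median((e-c)@d); mouth=c+s*d
print("mouth (top edges)",mouth,"yaw",np.arctan2(d[1],d[0]))
# bore by dark ring in both views
for D,(u,v),w in [(m,(327,198),22),(r,(562,329),22)]:
    k=cv2.cvtColor(D["color"],cv2.COLOR_BGR2GRAY)[v-12:v+13,u-w:u+w+1]
    _,bw=cv2.threshold(k,0,255,cv2.THRESH_BINARY_INV+cv2.THRESH_OTSU)
    n_,lab,st,cen=cv2.connectedComponentsWithStats(bw)
    print([(st[i].tolist(),(cen[i]+[u-w,v-12]).round(1).tolist()) for i in range(1,n_)],"at z60:",[onplane(D,cen[i]+[u-w,v-12],60)[0].round(1).tolist() for i in range(1,n_)])
print("expect bore px", proj(m,[*mouth,60]),proj(r,[*mouth,60]))
# rod
hsv=cv2.cvtColor(r["color"],cv2.COLOR_BGR2HSV); mk=((hsv[...,1]<60)&(hsv[...,2]>130))
C=[];rows=[]
for v in range(90,362):
    cc=np.where(mk[v,285:345])[0]+285
    if len(cc)>4: rows.append((v,cc.min(),cc.max()))
print(rows[:8],rows[-8:])
sel=[((x0+x1)/2,v) for v,x0,x1 in rows if 165<v<285 or 302<v<345]
P=onplane(r,sel,50); o,dd,er=line(P); yaw=np.arctan2(dd[1],dd[0])
tip=onplane(r,(325,rows[-1][0]+.5),50)[0]; tail=onplane(r,(315,rows[0][0]-.5),50)[0]
st,sh=(tip[:2]-o)@dd,(tail[:2]-o)@dd
print("rod yaw",yaw,"res",er,"len",st-sh,"origin tip-based",o+dd*(st-100),"head-based",o+dd*(sh+100))
E
python3 meas.py
```

```text
yaws 0.15009446 0.14844063 res 0.2554727405980124 0.2024104412174256
width -60.139797
near-edge rows [206, 206, 206, 206, 206, 206, 206, 206, 206, 206, 206, 206, 206, 206] far [379, 379, 380, 380, 369, 370]
mouth (top edges) [ 536.81287237 -229.50002748] yaw 0.14926754
[([0, 0, 45, 20, 868], [327.3, 195.3])] at z60: [[534.6, -229.4, 60.0]]
[([3, 3, 36, 19, 265], [561.6, 329.3]), ([2, 24, 7, 1, 7], [545.0, 341.0])] at z60: [[537.3, -227.3, 60.0], [548.6, -237.6, 60.0]]
expect bore px [[326.71921986 198.0276235 ]] [[558.97867178 328.68706937]]
[(97, np.int64(313), np.int64(319)), (98, np.int64(305), np.int64(327)), (99, np.int64(301), np.int64(328)), (100, np.int64(301), np.int64(327)), (101, np.int64(300), np.int64(322)), (102, np.int64(302), np.int64(324)), (103, np.int64(303), np.int64(327)), (104, np.int64(301), np.int64(328))] [(349, np.int64(317), np.int64(331)), (350, np.int64(317), np.int64(331)), (351, np.int64(318), np.int64(331)), (352, np.int64(318), np.int64(330)), (353, np.int64(319), np.int64(330)), (354, np.int64(320), np.int64(329)), (355, np.int64(321), np.int64(327)), (356, np.int64(322), np.int64(326))]
rod yaw 0.09102676 res 1.1804736609750677 len 205.00138236298645 origin tip-based [ 480.65352863 -421.26578882] head-based [ 475.67285238 -421.72042002]
```

```bash
cat >> meas.py <<'E'
print([x for x in rows if x[0]%12==0])
for v in (180,240,320): print(v,r["color"][v,298:338].mean(axis=1).astype(int).tolist())
E
python3 meas.py | tail -4
```

```text
[(108, np.int64(304), np.int64(327)), (120, np.int64(306), np.int64(324)), (132, np.int64(306), np.int64(325)), (144, np.int64(307), np.int64(339)), (156, np.int64(291), np.int64(325)), (168, np.int64(308), np.int64(326)), (180, np.int64(308), np.int64(326)), (192, np.int64(309), np.int64(327)), (204, np.int64(309), np.int64(343)), (216, np.int64(310), np.int64(342)), (228, np.int64(310), np.int64(328)), (240, np.int64(308), np.int64(328)), (252, np.int64(312), np.int64(329)), (264, np.int64(313), np.int64(344)), (276, np.int64(313), np.int64(329)), (288, np.int64(313), np.int64(330)), (300, np.int64(314), np.int64(330)), (312, np.int64(315), np.int64(330)), (324, np.int64(316), np.int64(331)), (336, np.int64(316), np.int64(331)), (348, np.int64(317), np.int64(331))]
180 [97, 99, 99, 98, 100, 98, 98, 97, 96, 102, 133, 173, 198, 213, 223, 228, 227, 235, 239, 239, 238, 236, 231, 223, 221, 215, 202, 184, 153, 95, 67, 68, 68, 65, 69, 69, 73, 68, 70, 69]
240 [108, 107, 108, 109, 110, 109, 111, 118, 120, 121, 125, 114, 91, 134, 180, 204, 218, 229, 235, 233, 239, 240, 239, 235, 232, 225, 219, 212, 201, 177, 146, 90, 64, 70, 70, 69, 69, 70, 74, 72]
320 [75, 77, 76, 81, 78, 78, 79, 80, 78, 76, 85, 90, 88, 89, 89, 90, 103, 148, 184, 202, 211, 228, 241, 242, 238, 233, 233, 231, 225, 216, 205, 187, 162, 125, 93, 85, 83, 90, 90, 93]
```

```bash
cat >> meas.py <<'E'
sel=[((x0+x1)/2,v) for v,x0,x1 in rows if 112<v<345 and 14<=x1-x0<=20 and not 140<v<160 and not 286<v<302]
P=onplane(r,sel,50); o,dd,er=line(P); yaw=np.arctan2(dd[1],dd[0])
st,sh=(tip[:2]-o)@dd,(tail[:2]-o)@dd
print("rod2 yaw",yaw,"res",er,"origin",o+dd*(st-100),o+dd*(sh+100))
org=o+dd*((st+sh)/2); np.savez("est.npz",org=org,ryaw=yaw,mouth=mouth,myaw=np.arctan2(d[1],d[0]))
E
python3 meas.py | tail -1
python3 - <<'E'
from look import *
E=np.load("est.npz"); org,y=E["org"],float(E["ryaw"])
g=org-6*np.array([np.cos(y),np.sin(y)])
q=down(y+np.pi)
arm.reach([*g,110],q); arm.servo_line([*g,31])
print(g,arm.current_ee_pos(),arm.current_wrist_force(),arm.current_t())
fingers.grip(10); arm.pause(.2)
print(arm.current_width(),arm.current_grip_force(),arm.current_wrist_force(),arm.current_moment(),arm.current_t())
d=eyes.read_camera("wrist"); cv2.imwrite("pics/g1.png",d["color"]); np.save("pics/g1.npy",d,allow_pickle=True)
E
```

```text
rod2 yaw 0.09016939 res 0.1792622659410874 origin [ 480.65859405 -421.32550769] [ 475.67724365 -421.77589433]
[ 472.19229388 -422.09098454] [ 472.86274811 -422.87902879   32.41299311] [-0.48143802 -0.53732356  0.21710822] 4.5
12.204912695510648 58.5945850610733 [-1.41726392  0.38636784  4.77667167] [-0.04486256  0.20420992 -0.00989904] 5.3667
```

View pics/g1.png

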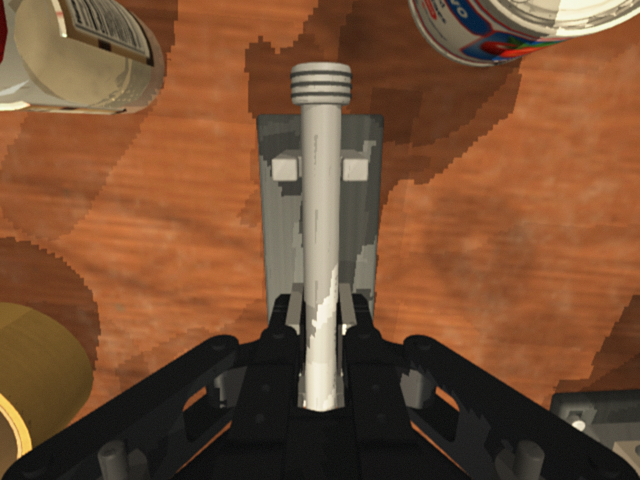

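Rod gripped near balance: head at (321,63-105), axis running down the image to the pads at (322,390). Next: lift, and measure the rod relative to the tool.

```bash
cat > rodim.py <<'E'
from look import *
def rodline(d,z,v0,v1):
    """axis of the held rod from its shaft's edges between rows v0,v1, on plane z"""
    g=cv2.cvtColor(d["color"],cv2.COLOR_BGR2GRAY).astype(float); C=[]
    for v in range(v0,v1,2):
        gr=np.diff(cv2.GaussianBlur(g[v:v+1],(5,1),0)[0]); l=295+np.argmax(gr[295:318]); r=325+np.argmin(gr[325:352])
        C.append(((l+r+1)/2,v))
    P=onplane(d,C,z)[:,:2]
    vx,vy,x,y=cv2.fitLine(P.astype(np.float32),cv2.DIST_HUBER,0,.01,.01).ravel()
    if vx<0: vx,vy=-vx,-vy
    return np.array([x,y]),np.array([vx,vy]),np.abs((P-[x,y])@[-vy,vx]).mean()
def state():
    Rt=R.from_quat(arm.current_tool_rot(),scalar_first=True).as_matrix()
    return np.array(arm.current_ee_pos()),np.arctan2(-Rt[1,0],-Rt[0,0]),Rt
E
python3 - <<'E'
from rodim import *
E=np.load("est.npz")
p,y,_=state(); print(p,y)
arm.servo_line([p[0],p[1],p[2]+30],100); arm.pause(.4)
p,y,Rt=state(); f=np.array(arm.current_wrist_force()); print(p,y,Rt[2].round(4),f.round(2),np.round(arm.current_moment(),3),arm.current_width())
d=eyes.read_camera("wrist"); cv2.imwrite("pics/g2.png",d["color"]); np.save("pics/g2.npy",d,allow_pickle=True)
za=p[2]+19
o,dd,e=rodline(d,za,115,280); print("rod yaw",np.arctan2(dd[1],dd[0]),"tool yaw",y,"res",e,"lateral of rod at grasp",(o-p[:2])@[-np.sin(y),np.cos(y)])
g=cv2.cvtColor(d["color"],cv2.COLOR_BGR2GRAY); print("col 321 top", g[55:75,321].tolist())
for v in (62,64,66,68): print(v,[((onplane(d,(321,v),za+h)[0][:2]-p[:2])@dd).round(1) for h in (0,10)])
print(arm.current_t())
E
```

```text
[ 472.25106127 -422.34121417   31.24306469] 0.09007878314013455
[ 472.14098306 -422.20284302   60.92852486] 0.0901623622953565 [ 3.e-04  4.e-04 -1.e+00] [-0.64  0.86 -2.68] [-0.012 -0.028 -0.034] 12.260005107339275
rod yaw 0.095908284 tool yaw 0.0901623622953565 res 0.13843236135191367 lateral of rod at grasp 0.16791902881164122
col 321 top [110, 108, 106, 107, 107, 107, 108, 136, 170, 184, 186, 190, 189, 186, 170, 123, 82, 70, 81, 135]
62 [np.float64(-97.1), np.float64(-95.5)]
64 [np.float64(-96.5), np.float64(-94.9)]
66 [np.float64(-95.9), np.float64(-94.4)]
68 [np.float64(-95.3), np.float64(-93.8)]
6.3167
```

```bash
cat > ins.py <<'E'
from rodim import *
E=np.load("est.npz"); M=E["mouth"]; my=float(E["myaw"])
ax=np.array([np.cos(my),np.sin(my),0]); lt=np.array([-np.sin(my),np.cos(my),0]); up=np.array([0,0,1.])
B=np.array([M[0],M[1],60.])
F=lambda: (lambda f: np.array([f@ax,f@lt,f@up]))(np.mean([arm.current_wrist_force() for _ in range(3)],axis=0))
Mo=lambda: (lambda f: np.array([f@ax,f@lt,f@up]))(np.array(arm.current_moment()))
def tcp(s,off,reach): # s = tip depth, reach = TCP->tip distance along axis
    return B+ax*(s-reach)+lt*off[0]+up*(off[1]-19)
E
python3 - <<'E'
from ins import *
p,_,_=state(); q=down(my-.003+np.pi)
arm.servo_line([p[0],p[1],66],100)
t=tcp(-20,[0,0],104.5)
arm.reach([t[0],t[1],66],q); arm.servo_line(t,80); arm.pause(.4)
p,y,_=state(); print(p-t,y-my,arm.current_t()); f0,m0=F(),Mo(); print(f0,m0)
off=np.zeros(2)
for s in range(-16,12,4):
    arm.servo_line(tcp(s,off,104.5),30); arm.pause(.1)
    f=F()-f0; print(s,f.round(1),(Mo()-m0).round(3),off.round(2))
    if np.abs(f).max()>8: break
np.savez("f0.npz",f0=f0,m0=m0); print(arm.current_t())
d=eyes.read_camera("scene"); c=cv2.resize(d["color"][160:320,200:440],None,fx=3,fy=3,interpolation=cv2.INTER_CUBIC); cv2.imwrite("pics/s1.png",c)
E
```

```text
[ 0.13799552 -0.11335817  0.24528643] -0.0029959724725485137 8.2
[ 0.48146978  0.39099069 -1.35433467] [ 0.00199725  0.00139865 -0.01851088]
-16 [-0.4  0.1 -2. ] [-0.03  -0.019 -0.029] [0. 0.]
-12 [-0.6 -0.2 -1.1] [ 0.004 -0.057  0.031] [0. 0.]
-8 [ 0.2 -0.1  0.1] [-0.04  -0.029 -0.006] [0. 0.]
-4 [ 0.8 -0.3 -1.3] [ 0.014 -0.103  0.014] [0. 0.]
0 [-0.4 -0.7 -1.1] [0.008 0.055 0.032] [0. 0.]
4 [-0.6 -1.1 -1.2] [-0.04   0.023 -0.031] [0. 0.]
8 [ 0.  -0.1 -0.8] [-0.033 -0.028  0.007] [0. 0.]
10.8833
```

View pics/s1.png

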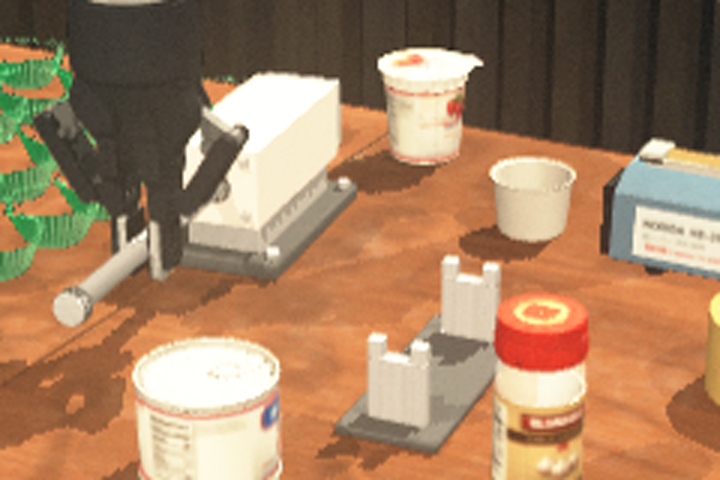

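The rod (head at (72,305) in the crop) points into the bore of the white block, and there has been no contact force. I'll carry on in guarded steps to halfway.

```bash
python3 - <<'E'
from ins import *
z=np.load("f0.npz"); f0,m0=z["f0"],z["m0"]; off=np.zeros(2)
for s in range(12,71,4):
    arm.servo_line(tcp(min(s,70),off,104.5),30); arm.pause(.1)
    f=F()-f0; m=Mo()-m0; print(s,f.round(1),m.round(3),off.round(2))
    if np.abs(f[0])>8 or np.abs(f).max()>15: break
    off+=np.where(np.abs(f[1:])>2.5,.06*f[1:],0).clip(-.4,.4)
p,y,_=state(); print(p,(p-B)@ax+104.5,y-my,arm.current_t()); np.save("off.npy",off)
E
```

```text
12 [-0.8 -0.6 -1.1] [-0.016 -0.009  0.033] [0. 0.]
16 [-0.4 -0.1 -0.6] [ 0.033 -0.023  0.013] [0. 0.]
20 [-0.  -0.1 -1.8] [ 0.016 -0.019 -0.036] [0. 0.]
24 [-1.9 -0.2 -1.7] [ 0.005 -0.039 -0.015] [0. 0.]
28 [-1.4 -0.5 -0.4] [-0.011  0.041 -0.03 ] [0. 0.]
32 [-0.5 -0.3 -0.7] [-0.029  0.008 -0.031] [0. 0.]
36 [-0.4  0.5 -1.1] [-0.001 -0.027 -0.039] [0. 0.]
40 [-0.9 -0.9 -2. ] [-0.007  0.006  0.002] [0. 0.]
44 [-0.7 -0.1 -0.7] [-0.005 -0.029 -0.036] [0. 0.]
48 [-0.5 -1.2 -1.2] [-0.002 -0.055  0.029] [0. 0.]
52 [-0.3 -0.4 -0.9] [-0.021  0.032 -0.012] [0. 0.]
56 [-0.3 -0.6 -1.4] [ 0.009 -0.028  0.048] [0. 0.]
60 [-0.7  0.2 -0.8] [ 0.059 -0.053  0.002] [0. 0.]
64 [-0.2 -0.7 -1. ] [ 0.005  0.004 -0.   ] [0. 0.]
68 [-1.3  1.  -1.5] [-0.021  0.045  0.022] [0. 0.]
[ 500.71571935 -234.87264961   40.97025563] 68.00525421779916 -0.002839560912179795 16.6833
```

```bash
python3 - <<'E'
from ins import *
q=down(my+np.pi)
fingers.grip(45); arm.pause(.2); print(arm.current_width(),arm.current_t())
p,_,_=state(); s=(p-B)@ax+104.5
arm.servo_line(B+ax*(s-174)+up*(57-19),100,q); arm.pause(.4)
p,y,_=state(); print((p-B)@ax+174,p[2],y-my,arm.current_t())
f0,m0=F(),Mo(); np.savez("f1.npz",f0=f0,m0=m0); print(f0,m0)
d=eyes.read_camera("scene"); c=cv2.resize(d["color"][160:320,200:440],None,fx=2.5,fy=2.5,interpolation=cv2.INTER_CUBIC)
w=eyes.read_camera("wrist")["color"]; w=cv2.resize(w,(533,400)); 
cv2.imwrite("pics/s2.png",cv2.resize(np.hstack([c[:400,:],w]),(800,283)))
for o in (15,14,13.5,13):
    fingers.grip(o); g=arm.current_grip_force(); print(o,arm.current_width(),g,(F()-f0).round(1),(Mo()-m0).round(3),arm.current_t())
    if g>4: break
E
```

```text
45.05313394111173 17.3
68.01395994695234 97.84040457698721 0.00015651608591651933 18.75
[-0.42682757 -0.51559731  0.42605385] [ 0.04382372 -0.02618164  0.05813812]
15 14.601710387983779 0.0 [-0.   1.3 -1.3] [-0.057  0.004 -0.055] 19.25
14 13.736760877588804 0.0 [-1.   0.9 -0.2] [-0.015 -0.004 -0.053] 19.4667
13.5 14.106564106327527 0.0 [ 0.1  1.6 -0.7] [-0.049 -0.032 -0.079] 19.6833
13 12.66473988199227 0.0 [ 0.5  1.1 -1. ] [-0.008  0.057 -0.099] 19.9
```

View pics/s2.png

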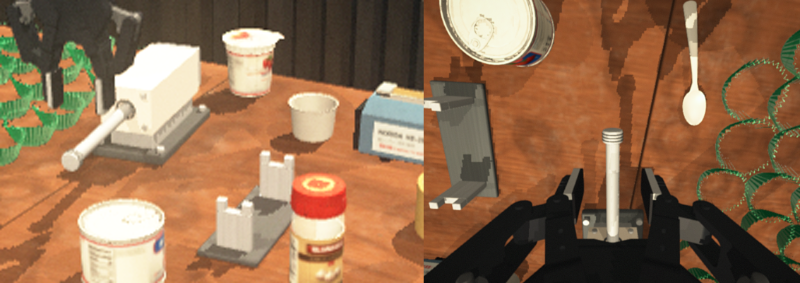

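I double-counted the height, so the gripper closed in the air above the rod. No harm done. The picture shows the rod resting in the bore, sticking out with its head low. I'll reopen, come down and grip lightly.

```bash
python3 - <<'E'
from ins import *
fingers.grip(45)
s=68
arm.servo_line(B+ax*(s-174)+up*(57-19-60),100); arm.pause(.4)
p,y,_=state(); print((p-B)@ax+174,p[2],y-my,arm.current_t())
f0,m0=F(),Mo(); np.savez("f1.npz",f0=f0,m0=m0); print(f0,m0)
d=eyes.read_camera("wrist"); cv2.imwrite("pics/w3.png",d["color"]); np.save("pics/w3.npy",d,allow_pickle=True)
for o in (15,14,13.5,13,12.7):
    fingers.grip(o); g=arm.current_grip_force(); print(o,arm.current_width(),g,(F()-f0).round(1),(Mo()-m0).round(3),arm.current_t())
    if g>4: break
E
```

```text
68.12867598497769 38.262773877668906 -2.3696528667405126e-05 21.4583
[ 0.42416456 -0.11896747 -0.68896814] [ 0.05881169  0.04610251 -0.00769755]
15 15.356034327912088 0.0 [-0.4 -0.4  0.2] [-0.079 -0.1   -0.023] 21.9083
14 13.98841915963542 0.04775671972311102 [-1.   0.1  0.7] [-0.062 -0.037  0.015] 22.125
13.5 13.649160856691125 6.192624201066792 [0.4 0.4 0.7] [-0.031 -0.026  0.025] 22.3417
```

View pics/w3.png

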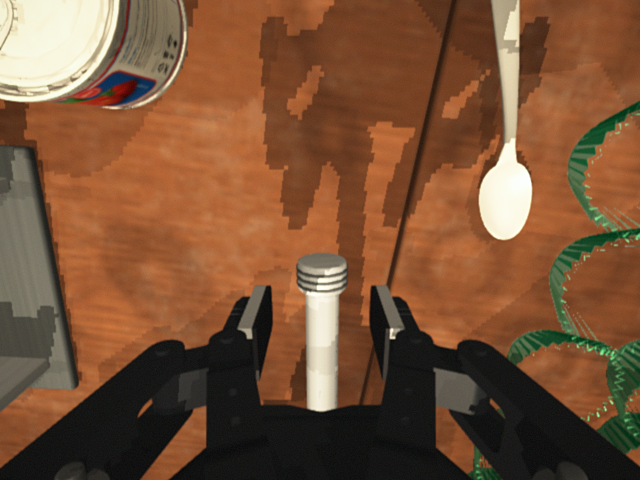

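Rod head at (321,275), shaft running down between the open pads at (322,340). The light hold of 6 N is on the shaft. Now lift level.

```bash
python3 - <<'E'
from ins import *
z=np.load("f1.npz"); f0,m0=z["f0"],z["m0"]
p,_,_=state(); s=(p-B)@ax+174
for h in (58,59,60):
    arm.servo_line(B+ax*(s-174)+up*(h-19-60),20); arm.pause(.2)
    print(h,arm.current_ee_pos()[2],(F()-f0).round(1),(Mo()-m0).round(3),arm.current_grip_force())
d=eyes.read_camera("scene"); g=d["color"]
o=B+ax*(s-100)   # rod origin if level
hc=o-100*ax; print("expected head centre px level",proj(d,hc),"sagged",proj(d,hc-[0,0,4]),"mouth",proj(d,B),arm.current_t())
u,v=proj(d,hc)[0].astype(int); c=cv2.resize(g[v-40:v+40,u-30:u+90],None,fx=5,fy=5,interpolation=cv2.INTER_CUBIC); cv2.imwrite("pics/s3.png",c); print(u-30,v-40)
E
```

```text
58 38.970799836713994 [-0.5  0.  -0.7] [ 0.016 -0.086  0.072] 6.131634522462264
59 39.96072980864958 [-0.3  1.3 -0.2] [0.022 0.057 0.04 ] 6.139828206505626
60 40.99119742220519 [-0.9  1.4 -0.2] [-0.007  0.035  0.036] 6.141799004981294
expected head centre px level [[239.34756039 247.93842772]] sagged [[239.48555944 250.05275008]] mouth [[271.14670013 220.82467381]] 23.7417
209 207
```

View pics/s3.png

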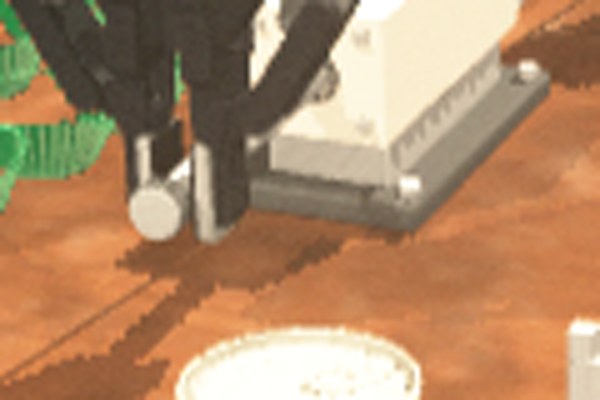

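The head is at about (240,249.6) and the bore at (273,223). Both show the same small offset from prediction, so the rod is level. Next: grip firmly and push on, reading the axial force.

```bash
python3 - <<'E'
from ins import *
fingers.grip(10); arm.pause(.2)
z=np.load("f1.npz"); f0,m0=z["f0"],z["m0"]
print(arm.current_width(),arm.current_grip_force(),(F()-f0).round(1),(Mo()-m0).round(3),arm.current_t())
p,_,_=state(); s=s0=(p-B)@ax+174; off=np.zeros(2)
def go(s,v): arm.servo_line(tcp(s,off,174),v)
while s<117:
    s+=4 if s<94 else 1.5; go(s,30); arm.pause(.08)
    f=F()-f0; m=Mo()-m0; print(round(s,1),f.round(1),m.round(3),off.round(2))
    if f[0]<-4: break
    if np.abs(f[1:]).max()>12: print("lateral"); break
    off+=np.where(np.abs(f[1:])>2.5,.06*f[1:],0).clip(-.4,.4)
p,_,_=state(); print("actual",(p-B)@ax+174,"t",arm.current_t()); np.savez("push.npz",s=s,off=off)
E
```

```text
12.200796634569453 58.391830176115036 [-0.4  0.3 -0.1] [ 0.06  -0.013  0.021] 24.1583
72.0 [-0.7  0.5 -1.2] [ 0.008 -0.127  0.053] [0. 0.]
76.0 [ 0.   0.4 -0.5] [ 0.029 -0.136  0.113] [0. 0.]
80.0 [ 0.6  0.4 -0.8] [-0.039 -0.123  0.025] [0. 0.]
84.0 [-0.3  1.  -0.6] [-0.006 -0.159 -0.005] [0. 0.]
88.0 [-0.5  1.6  0.7] [ 0.039 -0.121  0.026] [0. 0.]
92.0 [0.5 0.3 0.4] [ 0.078 -0.254  0.011] [0. 0.]
96.0 [ 0.8  0.2 -0.7] [ 0.039 -0.118  0.039] [0. 0.]
97.5 [-0.4  0.5  0.1] [ 0.054  0.01  -0.004] [0. 0.]
99.0 [-0.5  0.8  0. ] [ 0.047 -0.002  0.043] [0. 0.]
100.5 [-0.5  0.2 -0.1] [ 0.094 -0.008  0.072] [0. 0.]
102.0 [-0.7  0.1  0.6] [0.089 0.014 0.032] [0. 0.]
103.5 [-0.   0.4  0.5] [ 0.078 -0.066  0.033] [0. 0.]
105.0 [-0.2  1.6  0.6] [ 0.129 -0.02   0.083] [0. 0.]
106.5 [-0.8  1.1  1. ] [0.079 0.027 0.009] [0. 0.]
108.0 [-0.8  0.8  0.6] [ 0.042 -0.005  0.048] [0. 0.]
109.5 [-2.2  1.3  0.3] [ 0.069 -0.024  0.092] [0. 0.]
111.0 [0.2 0.3 0.1] [ 0.101 -0.006  0.032] [0. 0.]
112.5 [-0.3  1.2  1.3] [0.096 0.055 0.075] [0. 0.]
114.0 [-1.4  0.5  1.3] [0.079 0.024 0.024] [0. 0.]
115.5 [-0.5  1.1  1.6] [0.151 0.066 0.116] [0. 0.]
117.0 [-4.3  0.8  1.6] [0.05  0.721 0.01 ] [0. 0.]
actual 116.65614969492488 t 31.3917
```

```bash
python3 - <<'E'
from ins import *
z=np.load("f1.npz"); f0,m0=z["f0"],z["m0"]; P=np.load("push.npz"); s=float(P["s"]); off=P["off"]; sc=s
def go(s,v): arm.servo_line(tcp(s,off,174),v)
def avg(n):
    a=[]
    for _ in range(n): arm.pause(.015); a.append(F()-f0)
    return np.mean(a,axis=0)
near=False; t0=arm.current_t()
while s<sc+26 and arm.current_t()<t0+16:
    ds=1.5 if s<sc+11 else .5
    if near: ds=.2
    s+=ds; go(s,20); f=avg(5); a=(np.array(arm.current_ee_pos())-B)@ax+174
    print(round(s-sc,2),round(a-sc,2),f.round(1),off.round(2))
    if np.abs(f[1:]).max()>12: print("lateral"); break
    if f[0]<-9.5: near=True
    if f[0]<-16.3:
        f=avg(12); print("hold",f.round(2))
        if f[0]<-16.5: break
    off=off+np.where(np.abs(f[1:])>3,.05*f[1:],0).clip(-.3,.3)
print((Mo()-m0).round(3),arm.current_t(),arm.current_width()); np.savez("push.npz",s=s,off=off)
E
```

```text
1.5 0.28 [-8.5  0.4  4.8] [0. 0.]
3.0 1.64 [-8.   0.4  2.9] [0.   0.24]
4.5 2.9 [-9.1  0.4  3.6] [0.   0.24]
6.0 4.69 [-7.8  0.1  1.9] [0.   0.42]
7.5 6.1 [-8.4  0.6  2.6] [0.   0.42]
9.0 7.51 [-8.3  0.5  2.9] [0.   0.42]
10.5 8.96 [-8.8  0.5  3.4] [0.   0.42]
12.0 10.75 [-7.6  0.1  1.3] [0.   0.59]
12.5 11.1 [-7.7  0.6  1.9] [0.   0.59]
13.0 11.53 [-8.   0.4  1.8] [0.   0.59]
13.5 12.0 [-8.   0.3  2.7] [0.   0.59]
14.0 12.51 [-8.4  0.4  1.9] [0.   0.59]
14.5 13.0 [-8.4  0.5  2.8] [0.   0.59]
15.0 13.46 [-8.3  0.5  2.1] [0.   0.59]
15.5 13.96 [-8.1  0.6  2.7] [0.   0.59]
16.0 14.46 [-8.5  0.4  2.9] [0.   0.59]
16.5 14.94 [-8.9 -0.2  2.8] [0.   0.59]
17.0 15.41 [-9.1  0.4  3.2] [0.   0.59]
17.5 15.41 [-10.5   0.2   2.8] [0.   0.75]
17.7 15.42 [-11.8  -0.3   3.5] [0.   0.75]
17.9 15.43 [-11.5  -0.8   2. ] [0.   0.93]
18.1 15.43 [-12.7  -0.8   2.7] [0.   0.93]
18.3 15.44 [-13.4  -0.5   3.5] [0.   0.93]
18.5 15.47 [-13.7  -0.7   2. ] [0.  1.1]
18.7 15.49 [-14.5  -1.1   2.5] [0.  1.1]
18.9 15.49 [-15.1  -0.9   3.2] [0.  1.1]
19.1 15.51 [-15.5  -1.4   2.5] [0.   1.26]
19.3 15.47 [-16.5  -1.2   2.7] [0.   1.26]
hold [-16.38  -1.18   2.89]
19.5 15.52 [-17.5  -1.3   3.3] [0.   1.26]
hold [-17.09  -1.31   3.27]
[-0.383  3.236  0.032] 41.4583 12.16725436210219
```

```bash
python3 - <<'E'
from ins import *
z=np.load("f1.npz"); f0=z["f0"]; P=np.load("push.npz"); s=float(P["s"]); off=P["off"]
def go(s,v): arm.servo_line(tcp(s,off,174),v)
def avg(n):
    a=[]
    for _ in range(n): arm.pause(.015); a.append(F()-f0)
    return np.mean(a,axis=0)
go(s+.25,10); print(avg(15).round(2))
go(s-3.4,20); arm.pause(.2); print(avg(6).round(2),(np.array(arm.current_ee_pos())-B)@ax+174)
fingers.grip(50); arm.pause(.2); print(arm.current_width(),avg(4).round(2))
p=np.array(arm.current_ee_pos()); arm.servo_line([p[0],p[1],200],120); arm.pause(.3)
d=eyes.read_camera("wrist"); c=eyes.read_camera("scene")["color"][150:310,190:430]
cv2.imwrite("pics/end.png",np.hstack([cv2.resize(c,(450,300),interpolation=cv2.INTER_CUBIC),cv2.resize(d["color"],(350,300))]))
print(F()-f0,arm.current_t())
E
```

```text
[-18.3   -1.55   3.94]
[-6.14  0.15 -1.61] 132.3944514723736
50.08903645021061 [-0.39  0.25  0.15]
[-0.62353467  0.50075343  0.83199728] 45.175
```

View pics/end.png

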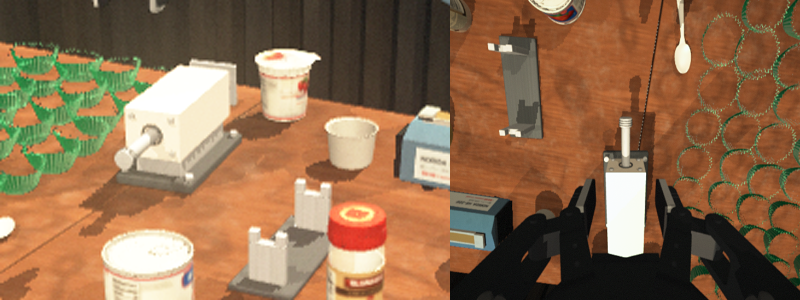

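The rod is in the bore with its head at (123,160), and the ejector plate stands clear of the far side at (225,75). The jar, tin and pot are undisturbed and the gripper is clear, so I'm handing in.

```bash
python3 -c "
from plant import job
print(job.finish_job())"
```

```text
the job is handed in; nothing more can be done
None
```

The job is handed in: the rod went in halfway, was re-gripped and levelled, then pushed to the stop at a wrist reading of about 18 N (tip about 132 mm in, plate out), and was released and left in at 45 s with the jar, tin and pot untouched.

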